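# Set the desk lamp over the medal tray

## Task

Get the desk lamp ready for looking over the medals: slide the medal tray along the desk, keeping it flat because the medals lie loose in it, until its middle is right below the place where the middle of the lamp head will hang. Bring the lamp arm down until it is level, tip the lamp head until it too is level and shines straight down on the tray, and move the dimmer lever on the lamp's base to half brightness, its middle mark. Leave everything else on the desk where it is.

Things in the scene. Friction and masses are not known exactly. Their poses are not given: they have to be found in the camera images.
- lamp: Desk lamp, fixed: oblong dark metal base 220 (x) x 150 (y) x 22 mm high, origin at the centre of its underside. A round stem 18 mm thick at x = +45 mm, y = 0 carries the arm's hinge in a fork 37 mm wide, top 236 mm up. The arm reaches out along the lamp's own -y; arm and head swing only in the upright plane x = +45 mm. The dimmer lever lies on the base's half towards -x.
- lamp_arm (a joint): Angle of the lamp arm: 0 = level, positive = outer end raised, range -0.4 to 0.9 rad. A flat aluminium bar 24 mm wide, 10 mm thick, centred on the line between its hinges, 300 mm apart; nothing sticks out behind the fork. A stiff friction hinge holds it where it is left; pushing it down takes about 1 N m about its hinge, raising it about 2.3 N m.
- boom_hinge (a point): The arm's hinge axis, in the fork on top of the stem, 225 mm above the desk.
- lamp_head (a joint): Angle of the lamp head relative to the arm: 0 = in line with the arm, positive = outer end tipped up, range -0.9 to 0.9 rad. So the head is level when lamp_arm + lamp_head = 0. A friction hinge holds it: tipping it down takes about 0.1 N m, up about 0.24 N m, far less than the arm needs.
- head_hinge (a point): The head's hinge axis, at the outer end of the arm.
- head_center (a point): Centre of the lamp head, a flat aluminium slab 150 mm long (along the arm), 64 mm wide, 12 mm thick, with a white light panel on its underside; 75 mm outwards from the head's hinge, half-way through its thickness. Its z axis points out of the head's back: straight up when level. With arm and head level it lies 375 mm from boom_hinge along the lamp's -y.
- dimmer (a joint): Angle of the dimmer lever about its upright pivot: 0 = off (stop; lever leans to the lamp's +y side), 0.8 = half brightness, the middle mark (lever points along the lamp's -x), 1.6 = full (stop, -y side); it grows anticlockwise seen from above. It stays where it is left; moving it takes about 1.5 N at the knob. Five white marks on the base show off, 1/4, 1/2, 3/4, full.
- dimmer_pivot (a point): The dimmer lever's pivot axis, at x = -40 mm, y = 0 on the lamp's base, at the height of the base's top; its hub is 36 mm wide and 16 mm high.
- dimmer_knob (a point): Middle of the upright round knob at the lever's free end, 70 mm from the pivot: black, 18 mm thick at the top, reaching from 28 to 62 mm above the desk; this point is 44 mm up. The flat steel lever between hub and knob is 11 mm wide and lies 27 to 34 mm above the desk.
- tray_center (a point): Centre of the loose medal tray, 11 mm above its underside: dark wooden tray 130 (its x) x 190 (its y) x 22 mm high with rims 9 mm thick, floor 10 mm up, six medals in it; about 0.55 kg. It lies beyond the lamp head with its long axis roughly along the lamp arm, and has to go roughly along the lamp's +y.
- mug: White mug, 80 mm wide, 92 mm high, with a handle; bystander. Origin under its centre.
- seal_box: Small light wooden box with a brass catch, 87 x 62 x 46 mm, on the desk below the lamp arm; bystander. Origin under its centre.
- loupe: Brass reading glass, 74 mm wide and 14 mm high with a wooden handle (152 mm long in all), lying; bystander. Origin under the middle of its lens, handle along its -x.
- censer: Dark bronze lidded pot, 92 mm wide (124 mm over its handles), 100 mm high; bystander. Origin under its centre.
- stapler: Black stapler 135 x 42 x 46 mm, long along its y; bystander. Origin under its centre.
- pen_pot: Dark wooden pen pot with pens, 76 mm wide, 100 mm high, about 175 mm with the pens; bystander. Origin under its centre.
There are look-alikes about, which are no part of the job. What is meant by the part that bears tray_center is not orange, and is the larger of those in its own colour.

How it is judged (in metres and radians):
At the end, for the whole second after the job is handed in: The lamp arm is level within 0.09 rad, the lamp head is level within 0.12 rad, the dimmer lever stands at half (0.8) within 0.14 rad, the middle of the tray is within 30 mm (sideways) of the point below the middle of the head, and the tray rests flat on the desk (value of joint lamp_arm between -0.09 and 0.09 rad and angle between head_center's own z axis and vertical below 0.12 rad and value of joint dimmer between 0.66 and 0.94 rad and horizontal distance between tray_center and head_center below 0.03 m and height (world z) of tray_center below 0.016 m and linear speed of tray below 0.01 m/s); the robot touches nothing.
It fails at once if the medal tray is lifted or tilted (height (world z) of tray_center above 0.03 m or angle between tray_center's own z axis and vertical above 0.2 rad).
It fails at once if another thing on the desk is moved by more than 30 mm (distance of any of mug, seal_box, loupe, censer, stapler, pen_pot from where it was at the start of the episode above 0.03 m).
It also fails if it takes over 72 s, if anything falls off the work surface, if the arm or the gripper's body presses on something with over 40 N, if the wrist force passes 120 N, or if a joint passes its speed limit or range.

## Robot

A 6-joint arm with a two-finger parallel gripper is mounted at the origin on the work surface. World frame = base frame: x ahead of the robot, y to its left, z up, the work surface at z = 0. Lengths are in mm, angles in rad, forces in N, time in s.
With the tool pointing down it reaches from about 275 to 750 mm from the base axis. Payload 10.2 kg.
Tool frame: the origin (TCP) lies midway between the tips of the shut fingers; the grasp point (between the pads) lies 19 mm behind it; z points along the fingers, y is the direction in which the jaws open and shut (so a half turn about z gives the same grasp; the last joint's range is limited). The gripper opens to 85 mm and grips with 20 to 120 N. Pads are 22 mm wide; open, the fingers measure 114 mm over their backs; the gripper's body (76 mm by 85 mm) begins 54 mm behind the grasp point. The pads swing forward as they close: fully open they stand 13 mm farther back than shut.
Start: joints at [0.886, 0.313, 1.498, -0, 1.331, -0.223], TCP at [233.932, 470.007, 231.294] pointing down, gripper open.
Joint ranges: [-2.94, 2.94], [-0.97, 2.17], [0.19, 2.56], [-1.23, 4.37], [0.02, 3.11], [-2.88, 2.88]. Speed limits (rad/s): [2.39, 2.39, 3.01, 3.14, 3.14, 3.14].

## Interface

Orientations are given as a unit quaternion [w, x, y, z].
In Python, from rig import ctrl gives the robot as it stands.
- The arm moves only by the tool carry_out, never from a script. Its argument "plan" is a list of rows, each a list of 3 entries, a list of its own where there are three numbers: the finger opening in mm, from 0 to 85.4, then the shift along the tool's x, y, z in mm, then the turn, a rotation vector about the tool's x, y, z in units of 6 degrees (1.0 is 6 degrees). In form: [[grip, [x, y, z], [ax, ay, az]], ...]. A call has 1 to 20 rows; each row shifts and turns the commanded pose from where the row before left it, along the tool's axes as they then stand; what a row does not reach is not made up. A row lasts 1/12 s, in which the tool goes at most 41.7 mm and 7.16 degrees, less where a joint would pass 70% of its speed; a pose out of reach is approached as far as the arm can. A call with a gripper value outside its range is refused whole. The fingers move at their own pace and stop on an object; "grip_force" is the grip in N (left out, the last holds). Time passes only in rows, so rows that do not move let the fingers close. It gives the time, the measured TCP pose, the force and the opening at its end, in the units of the state.
- ctrl.sense(): the state, without advancing time (a new reading comes with each control period).
- ctrl.capture(name): name is "scene" or "top"; returns a dict with "color" (480x640x3 uint8, blue, green, red), "range_z" (480x640 float32, mm along the optical axis (not along the pixel's ray), 0 where there is no reading), "fx", "fy", "cx", "cy" (pixels), "cam_to_world" (4x4, takes a point from camera to world coordinates). Camera axes: x right, y up, looking along -z (the intrinsics and any distortion apply to the point x, -y, -z); pixel columns grow to the right and rows downward; lengths in mm; the calibration is good to about 2 mm. A picture is of the moment at which its call begins.
- ctrl.finish_job(): hands the job in, once; it reports no verdict.
The state is a dict: "time_s": time; "joints": joint angles; "dq": joint speeds; "tau": joint torques, N m; "eef_pos": TCP position; "ee_rot": TCP orientation; "force": force on the tool from outside, world axes, zero at the start; "wrist_torque": the same for the moment, N m; "grip_width": opening from 0.0 (shut) to 1.0 (fully open).
Only numpy, scipy, OpenCV 4.12 (cv2) and the standard library are available. Lean on these libraries where they do the work, as an engineer would, in place of code of your own. Each camera call takes 0.05 s, during which the arm holds its last target.

## Working session

There is one attempt and no reset: what is moved stays moved. The work goes in short steps, Python scripts to look and compute and a tool call to move; the robot and the scene stay as the last step left them, time stands still between calls to the robot, and variables do not carry over. Pictures are saved under pics/ and viewed, and the job is handed in when it is done.

Besides the shell and the picture viewer there is one more tool, called after "Emit:" by a JSON object that holds its "op" and its "data". carry_out: Moves the arm, as the interface text tells. Its arguments: {"type":"object","properties":{"plan":{"type":"array"},"grip_force":{"type":"number"}},"required":["plan"]}

```bash
ls; mkdir -p pics; python3 - <<'E'
from rig import ctrl
import cv2,pickle
print(ctrl.sense())
for n in("scene","top"):
    c=ctrl.capture(n); pickle.dump(c,open(f"{n}0.pkl","wb")); cv2.imwrite(f"pics/{n}0.png",c["color"])
    print(n,c["fx"],c["fy"],c["cx"],c["cy"],c["cam_to_world"],[k for k in c])
E
```

```text
pics
{'time_s': 0.0, 'joints': array([ 8.85577989e-01,  3.13454254e-01,  1.49843158e+00, -7.92430363e-06,
        1.33097538e+00, -2.23404714e-01]), 'dq': array([-1.17300096e-03, -6.77634973e-04, -2.53216181e-03, -3.50348266e-05,
        4.77154441e-04, -1.72620973e-03]), 'tau': array([ 1.44486232e-03, -4.12267542e+01, -2.59737700e+01, -9.65162440e-05,
        4.21509409e-03, -2.66677731e-06]), 'eef_pos': array([233.77881845, 469.79888901, 230.73496157]), 'ee_rot': array([-2.74893248e-04,  2.28859398e-01,  9.73459282e-01, -5.71632036e-04]), 'force': array([ 0.49865881, -0.27236901, -0.36864263]), 'wrist_torque': array([-0.01159599, -0.00556444, -0.03254949]), 'grip_width': 0.9965903135838504}
scene 495.0817822441891 495.0817822441891 315.00148958939803 247.51760288010416 [[ 3.05119412e-01 -6.10817897e-01  7.30618670e-01  1.30610418e+03]
 [ 9.52303249e-01  1.99364863e-01 -2.31024183e-01 -2.26421966e+02]
 [-4.54598564e-03  7.66260496e-01  6.42513958e-01  8.69706727e+02]
 [ 0.00000000e+00  0.00000000e+00  0.00000000e+00  1.00000000e+00]] ['color', 'range_z', 'fx', 'fy', 'cx', 'cy', 'cam_to_world']
top 440.8748605989547 440.8748605989547 319.0632342302374 238.46535661362412 [[-2.13538655e-02  9.94505293e-01 -1.02485290e-01  3.47179909e+02]
 [-9.99771106e-01 -2.11058113e-02  3.50427473e-03  2.91614968e+01]
 [ 1.32198458e-03  1.02536661e-01  9.94728348e-01  1.39472574e+03]
 [ 0.00000000e+00  0.00000000e+00  0.00000000e+00  1.00000000e+00]] ['color', 'range_z', 'fx', 'fy', 'cx', 'cy', 'cam_to_world']
```

View pics/scene0.png

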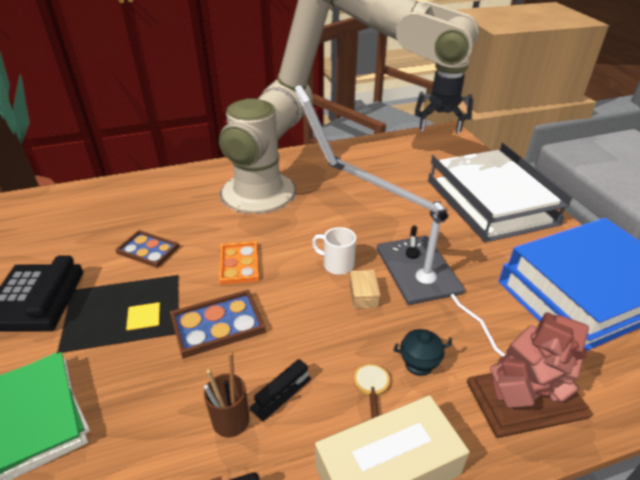

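View pics/top0.png

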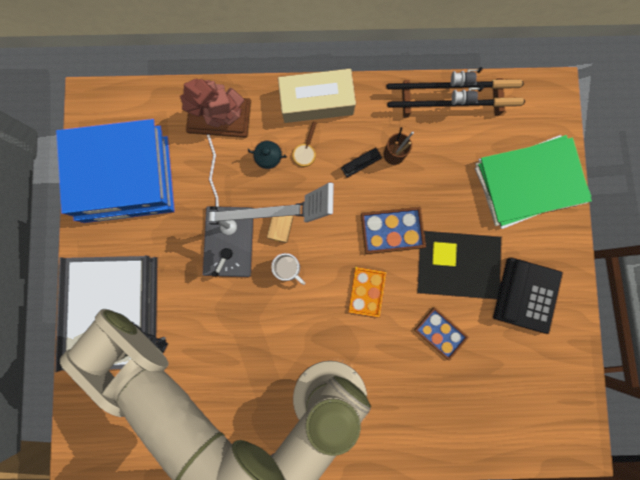

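The top view shows the lamp base at about (229,243), with the arm running right to the head at (318,203). Candidates for the tray:
- Large dark tray, top (393,230) / scene (218,323).
- Small dark tray, top (441,333) / scene (148,248).
- Orange tray, top (367,292) / scene (240,262).

By the description it is the large dark one, so I'll check that in a close crop and measure it.

```bash
cat > h.py <<'E'
import numpy as np,cv2,pickle
def load(n): return pickle.load(open(n,"rb"))
def cloud(c):
    v,u=np.mgrid[0:480,0:640]; d=c["range_z"].astype(float)
    P=np.stack([(u-c["cx"])/c["fx"]*d,-(v-c["cy"])/c["fy"]*d,-d],-1)
    T=np.array(c["cam_to_world"]).copy()
    if np.abs(T[:3,3]).max()<10: T[:3,3]*=1000
    W=P@T[:3,:3].T+T[:3,3]; W[d==0]=np.nan
    return W
def ray(c,u,v,z):
    T=c["cam_to_world"]; r=T[:3,:3]@np.array([(u-c["cx"])/c["fx"],-(v-c["cy"])/c["fy"],-1.])
    return T[:3,3]+r*(z-T[2,3])/r[2]
def proj(c,p):
    T=c["cam_to_world"]; q=T[:3,:3].T@(np.array(p)-T[:3,3])
    return c["cx"]+c["fx"]*q[0]/-q[2], c["cy"]-c["fy"]*q[1]/-q[2]
E
python3 - <<'E'
from h import *
t=load("top0.pkl"); s=load("scene0.pkl"); W=cloud(t); S=cloud(s)
print("desk z", [W[v,u].round(1).tolist() for u,v in((400,400),(300,330),(350,180),(550,420))])
print([S[v,u].round(1).tolist() for u,v in((60,220),(300,300),(300,420))])
for n,u,v in(("tray",393,230),("small",441,333),("orange",367,292),("base",245,260),("fork",229,215),("head",318,203),("arm",270,211),("box",280,225),("mug",285,267),("loupe",304,155),("censer",267,154),("stapler",362,162),("pot",398,148)):
    print(n,W[v,u].round(1))
# tray mask dark brown rim: height 12..40 near tray
m=((W[...,2]>5)&(W[...,2]<40)); 
lab=cv2.connectedComponentsWithStats(m.astype(np.uint8))
for i in range(1,lab[0]):
    if lab[2][i,4]<60: continue
    mm=lab[1]==i; p=W[mm][:,:2].astype(np.float32); r=cv2.minAreaRect(p); print(lab[3][i].round(),lab[2][i,4],np.round(r[0],1),np.round(r[1],1),round(r[2],1),np.nanmedian(W[mm][:,2]).round(1))
crop=lambda c,x,y,w,h,k:cv2.resize(c["color"][y:y+h,x:x+w],None,fx=k,fy=k,interpolation=cv2.INTER_CUBIC)
cv2.imwrite("pics/c1.png",crop(t,190,130,260,195,3))
cv2.imwrite("pics/c2.png",crop(s,160,80,320,240,2.5))
E
```

```text
desk z [[-11.6, -212.8, 1.9], [205.5, 89.8, -2.3], [678.0, -79.4, 1.2], [-81.3, -669.1, -0.8]]
[[-37.7, -588.6, -1.5], [497.0, -9.5, 2.5], [802.4, -99.6, 0.7]]
tray [ 511.7 -210.    11.1]
small [ 187.4 -348.1    2.9]
orange [ 318.8 -121.9    7.3]
base [426.1 256.2  22.8]
fork [529.5 256.9 265.7]
head [516.5  26.6 479.9]
arm [525.2 142.8 339.9]
box [530.7 144.1  44.5]
mug [4.026e+02 1.337e+02 4.000e-01]
loupe [762.3  67.1   5.7]
censer [742.2 176.9  91.2]
stapler [ 724.8 -115.5   43.1]
pot [ 781.3 -238.8   -1.2]
[498.  93.] 69 [ 950.5 -574.6] [35.8 43.3] 86.5 32.8
[222. 124.] 1138 [871.4 336.3] [126.7 224.8] 11.5 28.8
[499. 111.] 63 [ 892.7 -562.6] [30.3 18.1] 38.9 25.0
[319. 116.] 276 [884.2  16.2] [  6.4 228.1] 5.6 23.0
[306. 150.] 513 [793.3  45.1] [ 73. 149.] 55.2 12.2
[167. 169.] 189 [723.9 503.1] [236.2  15.3] 5.7 11.4
[555. 140.] 112 [ 781.1 -726.8] [29.  99.4] 20.4 33.4
[391. 160.] 70 [ 738.6 -217.1] [75.1 34.2] 65.8 22.7
[362. 166.] 186 [ 720.  -120.5] [ 40.  137.3] 15.1 10.1
[496. 198.] 531 [ 602.3 -539.9] [253.8 117.4] 44.7 27.6
[229. 206.] 146 [597.2 304.5] [140.5  54.7] 65.5 20.5
[228. 248.] 2608 [489.8 307.4] [164.9 229.3] 84.5 21.7
[393. 230.] 2394 [ 512.2 -214.3] [132.2 200.6] 4.3 11.5
[128. 216.] 216 [573.7 629. ] [ 12.7 292.3] 7.0 23.7
[153. 297.] 542 [318.7 544.6] [248.2  26.4] 0.1 17.3
[283. 264.] 138 [412.  138.3] [38.8 69.5] 43.2 7.8
[532. 297.] 2719 [ 302.7 -618.2] [174.7 206.3] 72.9 33.0
[368. 292.] 1230 [ 320.4 -124.3] [105.8 144.3] 79.1 9.6
[441. 334.] 1157 [ 186.2 -349.8] [144.5  99.3] 46.9 9.2
[322. 381.] 1321 [40.2 13.4] [141.4 224.7] 16.4 11.9
```

View pics/c1.png

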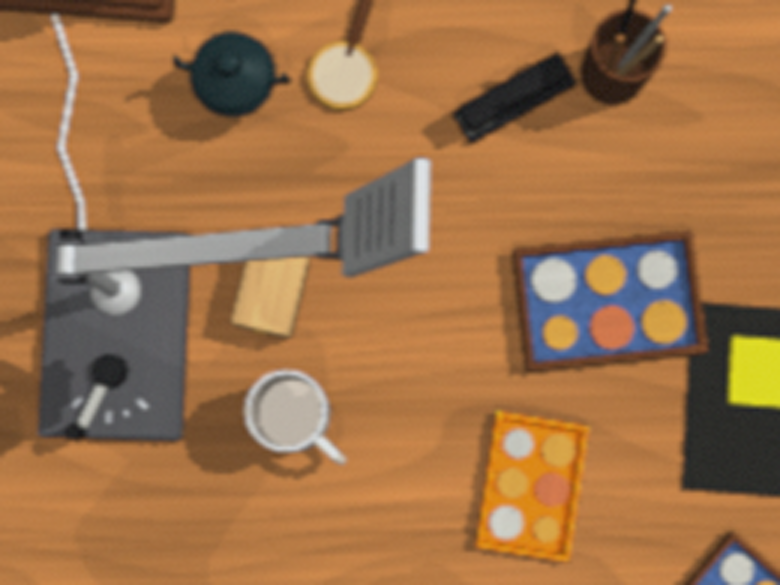

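View pics/c2.png

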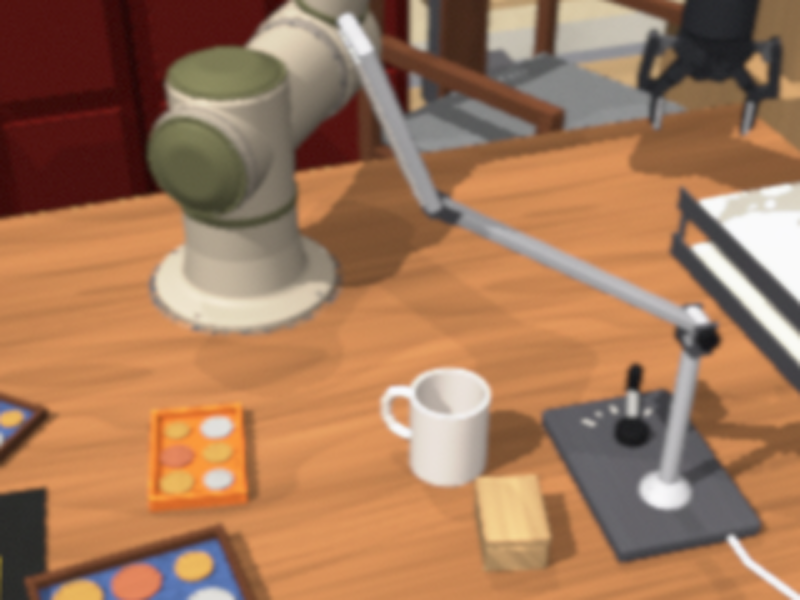

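The crop confirms the large brown-rimmed tray with blue lining, at crop (610,300). The dimmer hub is at crop (108,370) and its knob at (78,430). Next I'll get precise edges by colour.

```bash
python3 - <<'E'
from h import *
t=load("top0.pkl"); s=load("scene0.pkl")
im=t["color"]; hsv=cv2.cvtColor(im,cv2.COLOR_BGR2HSV)
# desk is strongly orange: not-desk mask
H,S,V=cv2.split(hsv)
# tray: rim dark brown or blue or medals - fill
sub=np.zeros((480,640),np.uint8)
rim=((V<100)|((H>100)&(H<130)&(S>60))).astype(np.uint8)
box=np.zeros_like(rim); box[200:258,355:432]=1
box[228:258,426:]=0
m=rim*box
cs,_=cv2.findContours(m,cv2.RETR_EXTERNAL,cv2.CHAIN_APPROX_NONE)
c=max(cs,key=cv2.contourArea); r=cv2.minAreaRect(c); print("tray",r); b=cv2.boxPoints(r)
out=im.copy(); cv2.drawContours(out,[b.astype(int)],0,(0,255,0),1)
for z in(0,22):
  P=np.array([ray(t,*q,z)[:2] for q in b]); print(z,P.round(0).tolist(),P.mean(0).round(1),[np.linalg.norm(P[i]-P[i-1]).round(1) for i in range(4)],[np.degrees(np.arctan2(*(P[i]-P[i-1])[::-1])).round(1) for i in range(4)])
base=((S<70)&(V<110)).astype(np.uint8); box=np.zeros_like(base); box[203:282,198:256]=1
m=base*box
cs,_=cv2.findContours(m,cv2.RETR_EXTERNAL,cv2.CHAIN_APPROX_NONE)
c=max(cs,key=cv2.contourArea); h=cv2.convexHull(c); r=cv2.minAreaRect(c); print("base",r); b=cv2.boxPoints(r)
cv2.drawContours(out,[b.astype(int)],0,(0,0,255),1); cv2.drawContours(out,[c],0,(255,0,0),1)
for z in(0,22):
  P=np.array([ray(t,*q,z)[:2] for q in b]); print(z,P.round(0).tolist(),P.mean(0).round(1),[np.linalg.norm(P[i]-P[i-1]).round(1) for i in range(4)],[np.degrees(np.arctan2(*(P[i]-P[i-1])[::-1])).round(1) for i in range(4)])
cv2.imwrite("pics/c3.png",cv2.resize(out[190:290,190:450],None,fx=3,fy=3))
print("hub z38",ray(t,226,253.3,38),"knob z62",ray(t,215.5,273.5,62))
# scene cloud
Sc=cloud(s)
for n,u,v in(("arm hinge",439,213),("headhinge",335,163),("knobtop",414,229)): print(n,Sc[v-2:v+3,u-2:u+3].reshape(-1,3).round(0)[::4].tolist())
E
```

```text
tray ((393.4703063964844, 230.70297241210938), (39.70198440551758, 62.68734359741211), 84.2894058227539)
0 [[567.0, -109.0], [582.0, -310.0], [455.0, -317.0], [440.0, -118.0]] [ 511.  -213.4] [np.float64(127.1), np.float64(201.1), np.float64(127.3), np.float64(199.3)] [np.float64(3.9), np.float64(-85.4), np.float64(-177.0), np.float64(94.5)]
22 [[563.0, -107.0], [579.0, -304.0], [454.0, -311.0], [438.0, -116.0]] [ 508.4 -209.6] [np.float64(125.1), np.float64(197.9), np.float64(125.3), np.float64(196.1)] [np.float64(3.9), np.float64(-85.4), np.float64(-177.0), np.float64(94.5)]
base ((227.78350830078125, 241.26287841796875), (47.360191345214844, 69.47372436523438), 2.602562189102173)
0 [[383.0, 394.0], [605.0, 385.0], [595.0, 234.0], [373.0, 245.0]] [489.  314.4] [np.float64(149.4), np.float64(221.7), np.float64(151.8), np.float64(221.6)] [np.float64(86.2), np.float64(-2.3), np.float64(-93.8), np.float64(177.1)]
22 [[383.0, 388.0], [601.0, 379.0], [591.0, 230.0], [373.0, 241.0]] [486.8 309.9] [np.float64(147.0), np.float64(218.2), np.float64(149.4), np.float64(218.1)] [np.float64(86.2), np.float64(-2.3), np.float64(-93.8), np.float64(177.1)]
hub z38 [447.09340841 312.12960626  38.        ] knob z62 [385.00453217 338.73072788  62.        ]
arm hinge [[547.0, 294.0, 233.0], [553.0, 300.0, 236.0], [551.0, 299.0, 233.0], [549.0, 299.0, 229.0], [550.0, 296.0, 227.0], [549.0, 295.0, 224.0], [559.0, 298.0, 230.0]]
headhinge [[554.0, 47.0, 407.0], [516.0, 69.0, 381.0], [552.0, 54.0, 402.0], [549.0, 53.0, 399.0], [552.0, 50.0, 399.0], [536.0, 54.0, 387.0], [539.0, 61.0, 387.0]]
knobtop [[387.0, 336.0, 62.0], [392.0, 345.0, 64.0], [395.0, 341.0, 63.0], [392.0, 340.0, 58.0], [395.0, 335.0, 58.0], [389.0, 336.0, 50.0], [398.0, 343.0, 55.0]]
```

View pics/c3.png

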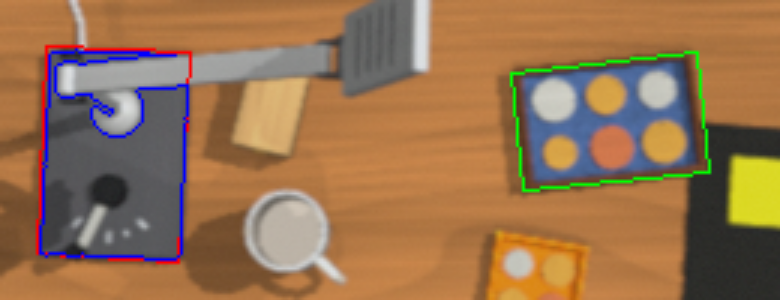

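```bash
cat > go.py <<'E'
import numpy as np,sys
from scipy.spatial.transform import Rotation as R
from rig import ctrl
def plan(targets):
    # targets: list of (x,y,z,yaw_of_tool_y_deg or None, nrows); shifts in tool axes as at segment start, turn rows first
    s=ctrl.sense(); q=s["ee_rot"]; Rm=R.from_quat([*q[1:],q[0]])
    p=s["eef_pos"]; print("t",round(s["time_s"],2),"pos",p.round(1),"F",s["force"].round(1),"grip",round(s["grip_width"],2),
      "ydeg",np.degrees(np.arctan2(*Rm.as_matrix()[:2,1][::-1])).round(1),"z",Rm.as_matrix()[:,2].round(3))
    for x,y,z,yaw in targets:
        M=Rm.as_matrix(); a=np.degrees(np.arctan2(M[1,1],M[0,1])); az=0
        if yaw is not None:
            az=-(yaw-a)/6; Rm=Rm*R.from_rotvec([0,0,np.radians(az*6)]); M=Rm.as_matrix()
        d=M.T@(np.array([x,y,z])-p); n=int(np.ceil(np.linalg.norm(d)/35)); print("turn",round(az,2),"shift",d.round(1),"len",np.linalg.norm(d).round(0)," /n=%d:"%n,(d/max(n,1)).round(1)); p=np.array([x,y,z],float)
E
python3 -c "
from go import *
plan([(385,339,150,67),(385,339,34,67)])"
```

```text
t 0.1 pos [233.8 469.8 230.8] F [-0.3 -0.6  0.4] grip 1.0 ydeg 63.5 z [-0.001 -0.001 -1.   ]
turn -0.58 shift [-190.3  -61.3   80.8] len 216.0  /n=7: [-27.2  -8.8  11.5]
turn 0.0 shift [-0.00e+00  1.00e-01  1.16e+02] len 116.0  /n=4: [-0.  0. 29.]
```

Emit:
{"op": "carry_out", "data": {"plan": [[50,[0,0,0],[0,0,-0.6]],[50,[-27.2,-8.8,11.5],[0,0,0]],[50,[-27.2,-8.8,11.5],[0,0,0]],[50,[-27.2,-8.8,11.5],[0,0,0]],[50,[-27.2,-8.8,11.5],[0,0,0]],[50,[-27.2,-8.8,11.5],[0,0,0]],[50,[-27.2,-8.8,11.5],[0,0,0]],[50,[-27.2,-8.8,11.5],[0,0,0]],[50,[0,0,25],[0,0,0]],[50,[0,0,25],[0,0,0]],[50,[0,0,0],[0,0,0]],[50,[0,0,0],[0,0,0]]], "grip_force": 20}}

```text
time_s: 1.1
eef_pos: [385.0, 339.1, 100.4]
ee_rot: [-0.001, 0.198, 0.98, -0.001]
force: [-0.0, 0.8, 0.4]
grip_width: 0.583
```

```bash
python3 -c "
from go import *
import cv2
plan([(385,339,34,67)])
c=ctrl.capture('scene')['color'];cv2.imwrite('pics/d1.png',cv2.resize(c[130:330,320:560],None,fx=3,fy=3))"
```

```text
t 1.1 pos [385.  339.1 100.4] F [-0.   0.8  0.4] grip 0.58 ydeg 67.1 z [-0.002 -0.001 -1.   ]
turn 0.02 shift [-0.1  0.1 66.4] len 66.0  /n=2: [-0.1  0.  33.2]
```

View pics/d1.png

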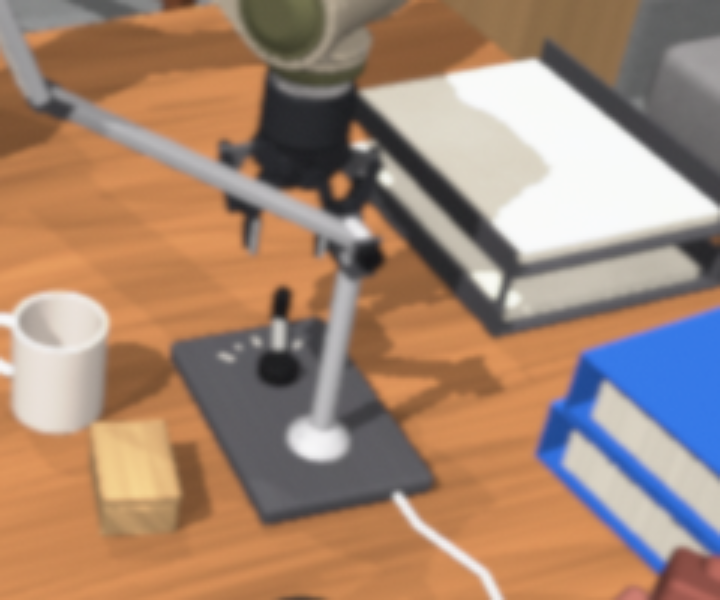

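The gripper is above the knob, with the fingers at crop (250,235) and (320,240) on either side of the knob at (282,295). Now I'll go down and close.

Emit:
{"op": "carry_out", "data": {"plan": [[50,[0,0,22],[0,0,0]],[50,[0,0,22],[0,0,0]],[50,[0,0,20],[0,0,0]],[50,[0,0,0],[0,0,0]],[10,[0,0,0],[0,0,0]],[10,[0,0,0],[0,0,0]],[10,[0,0,0],[0,0,0]],[10,[0,0,0],[0,0,0]],[10,[0,0,0],[0,0,0]],[10,[0,0,0],[0,0,0]]]}}

```text
time_s: 1.98
eef_pos: [386.3, 340.1, 38.6]
ee_rot: [0.001, 0.198, 0.98, 0.001]
force: [-1.1, 1.5, 8.4]
grip_width: 0.195
```

```bash
python3 -c "
from go import *
plan([(382,331,36,73.5),(379.5,323.5,36,80),(378,315.8,36,87)])"
```

```text
t 1.98 pos [386.3 340.1  38.6] F [-1.1  1.5  8.4] grip 0.2 ydeg 67.2 z [ 0.003  0.002 -1.   ]
turn -1.06 shift [  1.5 -10.    2.5] len 10.0  /n=1: [  1.5 -10.    2.5]
turn -1.08 shift [ 1.2 -7.8 -0. ] len 8.0  /n=1: [ 1.2 -7.8 -0. ]
turn -1.17 shift [ 1.1 -7.8 -0. ] len 8.0  /n=1: [ 1.1 -7.8 -0. ]
```

Emit:
{"op": "carry_out", "data": {"plan": [[10,[0,0,-4],[0,0,0]],[10,[0.8,-4,0],[0,0,-0.55]],[10,[0.8,-4,0],[0,0,-0.55]],[10,[0.6,-4,0],[0,0,-0.55]],[10,[0.6,-4,0],[0,0,-0.55]],[10,[0.6,-4,0],[0,0,-0.55]],[10,[0.5,-4,0],[0,0,-0.55]],[10,[0,0,0],[0,0,0]],[10,[0,0,0],[0,0,0]],[10,[0,0,0],[0,0,0]]]}}

```text
time_s: 2.82
eef_pos: [379.2, 316.8, 40.9]
ee_rot: [0.004, 0.027, 1.0, 0.0]
force: [20.3, -2.4, -21.2]
grip_width: 0.194
```

```bash
python3 -c "
from go import *
plan([(378,315.8,36,87)])"
```

```text
t 2.82 pos [379.2 316.8  40.9] F [ 20.3  -2.4 -21.2] grip 0.19 ydeg 86.9 z [ 0.008  0.001 -1.   ]
turn -0.01 shift [ 1.2 -1.1  4.9] len 5.0  /n=1: [ 1.2 -1.1  4.9]
```

Emit:
{"op": "carry_out", "data": {"plan": [[10,[0,-1,3],[0,0,0]],[40,[0,0,0],[0,0,0]],[40,[0,0,0],[0,0,0]],[40,[0,0,0],[0,0,0]],[40,[0,0,-20],[0,0,0]],[40,[0,0,-30],[0,0,0]],[40,[0,0,-30],[0,0,0]],[40,[0,0,-30],[0,0,0]],[40,[20,0,-30],[0,0,0]],[40,[25,0,-30],[0,0,0]],[40,[25,0,-30],[0,0,0]],[40,[0,0,0],[0,0,0]],[40,[0,0,0],[0,0,0]]]}}

```text
time_s: 3.9
eef_pos: [305.1, 320.3, 239.3]
ee_rot: [0.001, 0.026, 1.0, 0.001]
force: [-0.3, -0.9, -0.9]
grip_width: 0.472
```

```bash
python3 - <<'E'
from go import *
from h import *
c=ctrl.capture('scene');cv2.imwrite('pics/d2.png',cv2.resize(c["color"][130:330,320:560],None,fx=3,fy=3))
t=ctrl.capture('top');cv2.imwrite('pics/d3.png',cv2.resize(t["color"][190:310,190:350],None,fx=5,fy=5))
for n,z in(("full",0),):print(n)
plan([(330,50,230,0),(330,-330,230,0),(510,-345,230,0),(510,-345,-3,0)])
print("expected knob px scene",proj(c,(378,315.8,62)),"top",proj(t,(378,315.8,62)))
E
```

```text
full
t 4.0 pos [305.5 319.7 237.1] F [ 0.6 -0.9 -1. ] grip 0.46 ydeg 87.0 z [-0.001 -0.001 -1.   ]
turn 14.49 shift [-269.7   24.5    7.3] len 271.0  /n=8: [-33.7   3.1   0.9]
turn -0.0 shift [-3.8e+02 -0.0e+00  3.0e-01] len 380.0  /n=11: [-34.5  -0.    0. ]
turn 0.0 shift [-15.  180.   -0.2] len 181.0  /n=6: [-2.5 30.  -0. ]
turn -0.0 shift [2.00e-01 2.00e-01 2.33e+02] len 233.0  /n=7: [ 0.   0.  33.3]
expected knob px scene (np.float64(403.67870294881175), np.float64(226.5176930440312)) top (np.float64(223.1116703683242), np.float64(275.6690014263844))
```

View pics/d2.png

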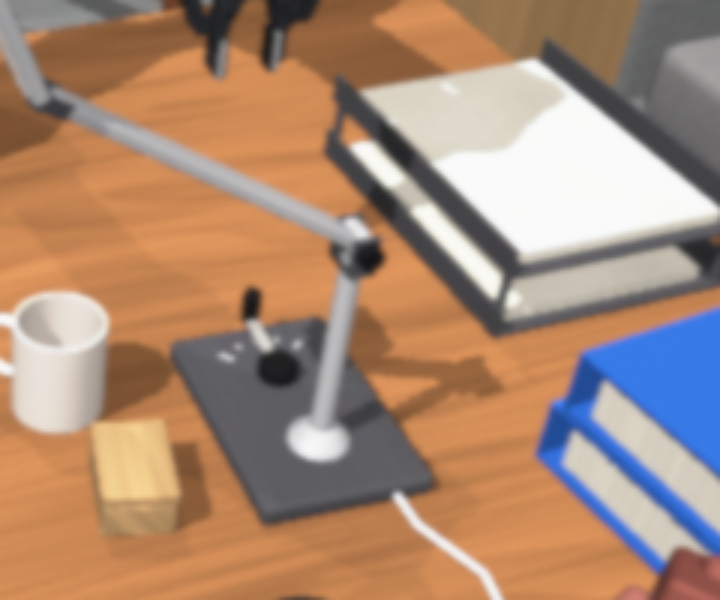

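View pics/d3.png

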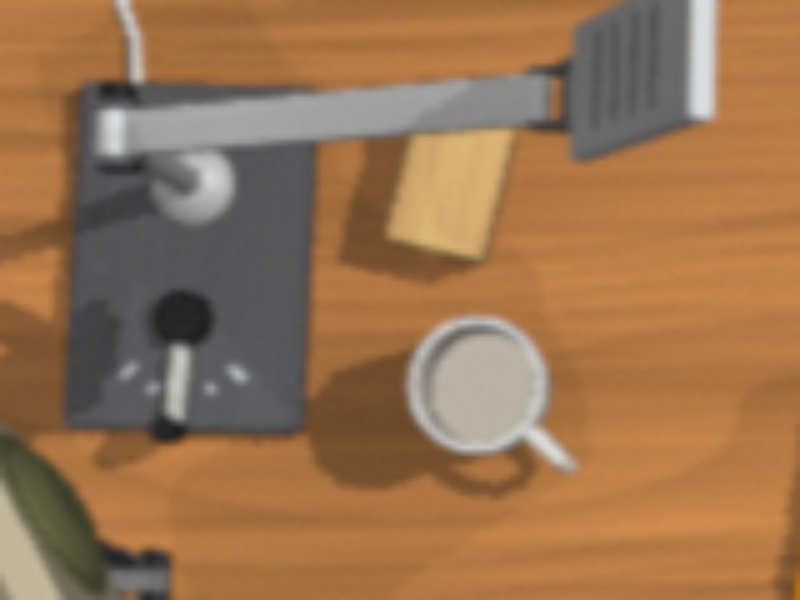

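The lever now covers the middle mark, and the knob at top pixel (223.6,276) matches the expected (223.1,275.7). Next is the tray. I'll turn the gripper, go around, and push from the −y end with open fingers.

Emit:
{"op": "carry_out", "data": {"plan": [[40,[0,0,0],[0,0,1.12]],[40,[0,0,0],[0,0,1.12]],[40,[0,0,0],[0,0,1.12]],[40,[0,0,0],[0,0,1.12]],[40,[0,0,0],[0,0,1.12]],[40,[0,0,0],[0,0,1.12]],[40,[0,0,0],[0,0,1.12]],[40,[0,0,0],[0,0,1.12]],[40,[0,0,0],[0,0,1.12]],[40,[0,0,0],[0,0,1.12]],[40,[0,0,0],[0,0,1.12]],[40,[0,0,0],[0,0,1.12]],[40,[0,0,0],[0,0,1.06]],[40,[-30,3,0],[0,0,0]],[40,[-30,3,0],[0,0,0]],[40,[-30,3,0],[0,0,0]],[40,[-30,3,0],[0,0,0]],[40,[-30,3,0],[0,0,0]],[40,[-30,3,0],[0,0,0]],[40,[-30,3,0],[0,0,0]]]}}

```text
time_s: 5.67
eef_pos: [326.3, 108.3, 236.7]
ee_rot: [-0.001, 0.708, 0.707, -0.001]
force: [0.4, 0.9, 0.9]
grip_width: 0.467
```

```bash
python3 -c "
from go import *
plan([(330,-330,230,0),(510,-345,230,0)])"
```

```text
t 5.67 pos [326.3 108.3 236.7] F [0.4 0.9 0.9] grip 0.47 ydeg -0.1 z [-0.003 -0.    -1.   ]
turn -0.01 shift [-438.3    3.7    6.7] len 438.0  /n=13: [-33.7   0.3   0.5]
turn 0.0 shift [-15.  180.   -0.5] len 181.0  /n=6: [-2.5 30.  -0.1]
```

Emit:
{"op": "carry_out", "data": {"plan": [[85,[-34,0,0],[0,0,0]],[85,[-34,0,0],[0,0,0]],[85,[-34,0,0],[0,0,0]],[85,[-34,0,0],[0,0,0]],[85,[-34,0,0],[0,0,0]],[85,[-34,0,0],[0,0,0]],[85,[-34,0,0],[0,0,0]],[85,[-34,0,0],[0,0,0]],[85,[-34,0,0],[0,0,0]],[85,[-34,0,0],[0,0,0]],[85,[-34,0,0],[0,0,0]],[85,[-34,0,0],[0,0,0]],[85,[-34,30,0],[0,0,0]],[85,[-3,30,0],[0,0,0]],[85,[-3,30,0],[0,0,0]],[85,[-3,30,0],[0,0,0]],[85,[-3,30,0],[0,0,0]],[85,[0,30,0],[0,0,0]],[85,[0,0,0],[0,0,0]],[85,[0,0,0],[0,0,0]]]}}

```text
time_s: 7.33
eef_pos: [503.9, -341.5, 235.2]
ee_rot: [-0.002, 0.707, 0.707, -0.0]
force: [-0.6, -0.9, -0.2]
grip_width: 0.995
```

```bash
python3 - <<'E'
from go import *
from h import *
plan([(508,-345,-2,0)])
c=ctrl.capture('scene');t=ctrl.capture('top')
cv2.imwrite('pics/e1.png',np.hstack([cv2.resize(c["color"][180:400,100:340],(400,367)),cv2.resize(t["color"][150:370,330:570],(400,367))]))
E
```

```text
t 7.33 pos [ 503.9 -341.5  235.2] F [-0.6 -0.9 -0.2] grip 1.0 ydeg -0.0 z [-0.003  0.003 -1.   ]
turn -0.0 shift [ -4.2   4.8 237.1] len 237.0  /n=7: [-0.6  0.7 33.9]
```

View pics/e1.png

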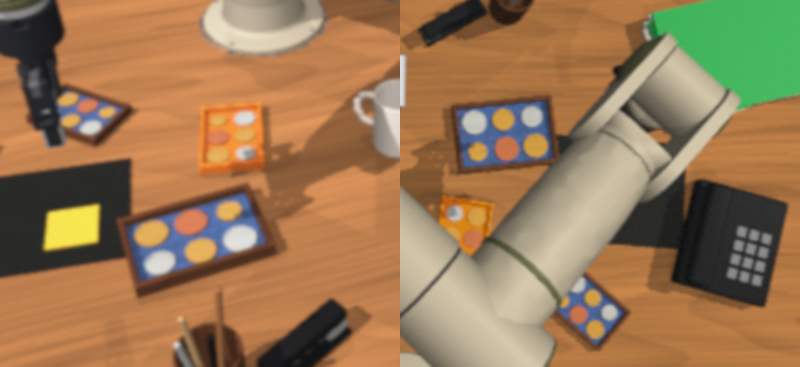

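The path down beyond the tray's far end is clear, so I'll descend.

Emit:
{"op": "carry_out", "data": {"plan": [[85,[-1,0.7,33],[0,0,0]],[85,[-1,0.7,33],[0,0,0]],[85,[-1,0.7,33],[0,0,0]],[85,[-1,0.7,33],[0,0,0]],[85,[-1,0.7,33],[0,0,0]],[85,[-1,0.7,33],[0,0,0]],[85,[0,0,25],[0,0,0]],[85,[0,0,14],[0,0,0]],[85,[0,0,0],[0,0,0]],[85,[0,0,0],[0,0,0]],[85,[0,0,0],[0,0,0]]]}}

```text
time_s: 8.35
eef_pos: [507.9, -348.3, 2.3]
ee_rot: [0.001, 0.708, 0.707, -0.0]
force: [0.2, 0.3, 0.7]
grip_width: 0.991
```

```bash
python3 - <<'E'
from go import *
from h import *
plan([(510,-310,-2,0)])
c=ctrl.capture('scene');t=ctrl.capture('top')
cv2.imwrite('pics/e2.png',np.hstack([cv2.resize(c["color"][220:380,100:275],(400,367)),cv2.resize(t["color"][150:370,330:570],(400,367))]))
E
```

```text
t 8.35 pos [ 507.9 -348.3    2.3] F [0.2 0.3 0.7] grip 0.99 ydeg -0.1 z [ 0.001 -0.002 -1.   ]
turn -0.02 shift [38.3  2.1  4.3] len 39.0  /n=2: [19.2  1.   2.1]
```

View pics/e2.png

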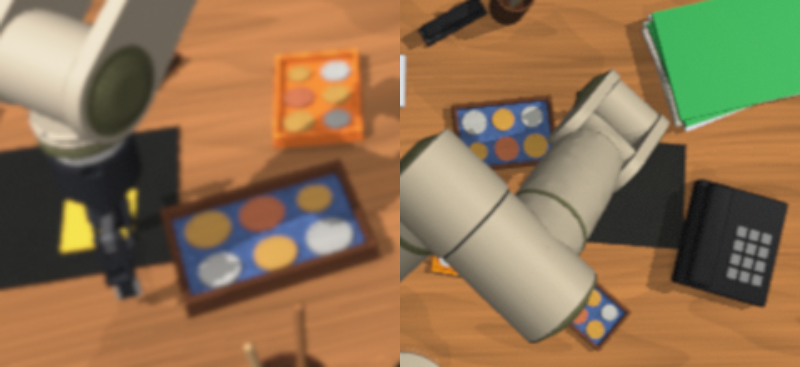

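Emit:
{"op": "carry_out", "data": {"plan": [[85,[0,0,6],[0,0,0]],[85,[10,0.2,0],[0,0,0]],[85,[10,0.2,0],[0,0,0]],[85,[10,0.2,0],[0,0,0]],[85,[8,0.2,0],[0,0,0]],[85,[8,0.2,0],[0,0,0]],[85,[8,0.2,0],[0,0,0]],[85,[8,0.2,0],[0,0,0]],[85,[8,0.2,0],[0,0,0]],[85,[8,0.2,0],[0,0,0]],[85,[8,0.2,0],[0,0,0]],[85,[8,0.2,0],[0,0,0]],[85,[8,0.2,0],[0,0,0]],[85,[8,0.2,0],[0,0,0]],[85,[8,0.2,0],[0,0,0]],[85,[8,0.2,0],[0,0,0]],[85,[8,0.2,0],[0,0,0]],[85,[8,0.2,0],[0,0,0]],[85,[0,0,0],[0,0,0]],[85,[0,0,0],[0,0,0]]]}}

```text
time_s: 10.12
eef_pos: [511.3, -204.7, -5.3]
ee_rot: [-0.001, 0.707, 0.707, 0.0]
force: [-0.4, 0.7, 0.5]
grip_width: 0.995
```

```bash
python3 - <<'E'
from go import *
from h import *
plan([(512,-174,-2,0)])
c=ctrl.capture('scene');t=ctrl.capture('top')
pickle.dump(c,open("s1.pkl","wb"));pickle.dump(t,open("t1.pkl","wb"))
cv2.imwrite('pics/e3.png',np.hstack([cv2.resize(c["color"][220:380,140:315],(400,367)),cv2.resize(t["color"][150:370,290:530],(400,367))]))
E
```

```text
t 10.12 pos [ 511.3 -204.7   -5.3] F [-0.4  0.7  0.5] grip 0.99 ydeg -0.0 z [-0.001  0.001 -1.   ]
turn -0.0 shift [30.7  0.7 -3.2] len 31.0  /n=1: [30.7  0.7 -3.2]
```

View pics/e3.png

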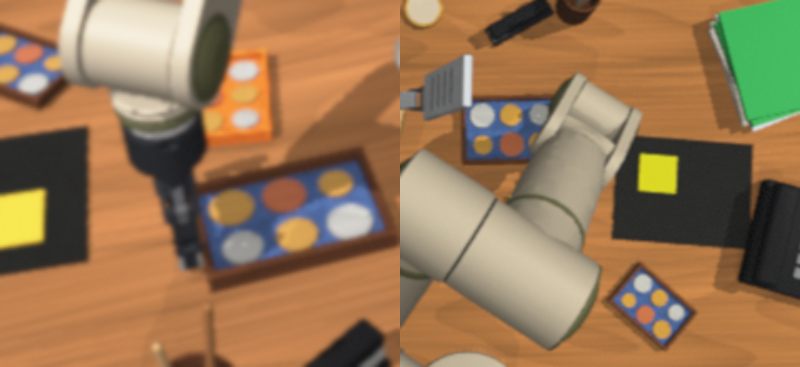

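Emit:
{"op": "carry_out", "data": {"plan": [[85,[6,0.2,0],[0,0,0]],[85,[6,0.2,0],[0,0,0]],[85,[5,0.2,0],[0,0,0]],[85,[5,0.2,0],[0,0,0]],[85,[3,0,0],[0,0,0]],[85,[2,0,0],[0,0,0]],[85,[0,0,0],[0,0,0]],[85,[0,0,0],[0,0,0]],[85,[-20,0,0],[0,0,0]],[85,[-30,0,0],[0,0,0]],[85,[-35,0,0],[0,0,0]],[85,[-35,0,-10],[0,0,0]],[85,[-35,0,-30],[0,0,0]],[85,[-20,0,-30],[0,0,0]],[85,[-20,0,-30],[0,0,0]],[85,[0,0,0],[0,0,0]]]}}

```text
time_s: 11.55
eef_pos: [513.2, -375.3, 98.1]
ee_rot: [0.005, 0.708, 0.706, -0.0]
force: [0.4, -0.5, 1.2]
grip_width: 0.99
```

```bash
cat > tray.py <<'E'
from h import *
def tray(c,name,x0,y0,x1,y1,z=22):
    hsv=cv2.cvtColor(c["color"],cv2.COLOR_BGR2HSV);H,S,V=cv2.split(hsv)
    m=((H>100)&(H<130)&(S>60)).astype(np.uint8); b=np.zeros_like(m); b[y0:y1,x0:x1]=1; m*=b
    pts=cv2.findNonZero(m); r=cv2.minAreaRect(pts); q=cv2.boxPoints(r)
    P=np.array([ray(c,*k,10)[:2] for k in q])
    print(name,r,"center@10",P.mean(0).round(1),[np.linalg.norm(P[i]-P[i-1]).round(0) for i in range(4)],P.round(0).tolist())
    o=c["color"].copy(); cv2.drawContours(o,[np.round(q).astype(int)],0,(0,255,0),1); return o
E
python3 - <<'E'
from go import *
from tray import *
plan([])
t0=load("top0.pkl"); tray(t0,"old",355,200,432,258)
c=ctrl.capture('scene');t=ctrl.capture('top')
pickle.dump(c,open("s1.pkl","wb"));pickle.dump(t,open("t1.pkl","wb"))
o=tray(t,"new",300,190,410,260)
cv2.imwrite('pics/e4.png',np.hstack([cv2.resize(c["color"][200:380,160:355],(400,367)),cv2.resize(o[150:370,230:470],(400,367))]))
print(proj(t,(512.6,-67,11)))
E
```

```text
t 11.55 pos [ 513.2 -375.3   98.1] F [ 0.4 -0.5  1.2] grip 0.99 ydeg -0.2 z [ 0.007 -0.008 -1.   ]
old ((392.7012023925781, 229.81097412109375), (35.33808898925781, 54.00102615356445), 83.6598129272461) center@10 [ 512.7 -209.3] [np.float64(112.0), np.float64(172.0), np.float64(113.0), np.float64(171.0)] [[561.0, -120.0], [577.0, -291.0], [464.0, -298.0], [449.0, -128.0]]
new ((348.3384704589844, 227.0687255859375), (34.75265884399414, 54.704463958740234), 88.75463104248047) center@10 [524.4 -69.2] [np.float64(111.0), np.float64(174.0), np.float64(111.0), np.float64(173.0)] [[580.0, 17.0], [580.0, -157.0], [469.0, -155.0], [469.0, 17.0]]
(np.float64(347.7789303962184), np.float64(230.6652760159159))
```

View pics/e4.png

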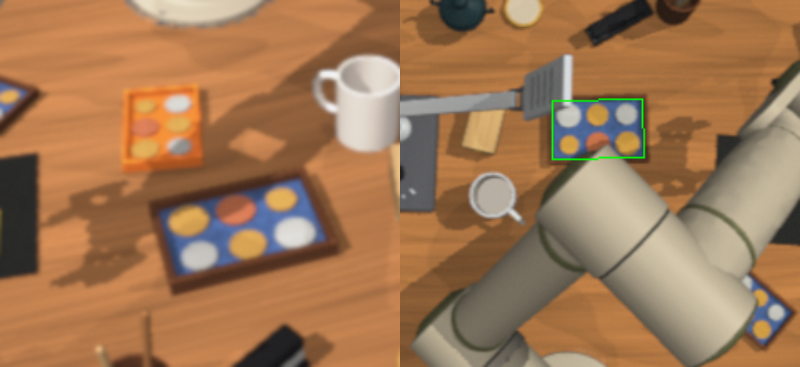

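```bash
python3 - <<'E'
from tray import *
s=load("s1.pkl");s0=load("scene0.pkl")
tray(s0,"old s",165,285,270,355)
o=tray(s,"new s",225,275,330,350)
for c,n in((s0,"old"),(s,"new")):
    W=cloud(c); hsv=cv2.cvtColor(c["color"],cv2.COLOR_BGR2HSV);H,S,V=cv2.split(hsv)
    m=((H>100)&(H<130)&(S>60)&(W[...,2]<35)&(abs(W[...,0]-515)<90)&(abs(W[...,1]-(-210 if n=="old" else -68))<120))
    r=cv2.minAreaRect(W[m][:,:2].astype(np.float32)); print(n,np.round(r[0],1),np.round(r[1],1),r[2])
# lamp arm direction from depth: thin things above z 180 near x 480..570
for n,z in(("top0.pkl",0),("t1.pkl",0),("scene0.pkl",0),("s1.pkl",0)):
    W=cloud(load(n)); m=(W[...,2]>215)&(W[...,2]<600)&(W[...,0]>470)&(W[...,0]<575)&(W[...,1]>-40)&(W[...,1]<320)
    p=W[m]; 
    for a,b in((60,130),(130,200),(200,270),(-20,45)):
        q=p[(p[:,1]>a)&(p[:,1]<b)]
        if len(q)>5: print(n,a,b,len(q),np.median(q,0).round(1))
E
```

```text
old s ((216.49850463867188, 320.5617370605469), (33.52553939819336, 78.52548217773438), 72.9794692993164) center@10 [ 505.4 -210.7] [np.float64(102.0), np.float64(183.0), np.float64(108.0), np.float64(171.0)] [[463.0, -304.0], [443.0, -123.0], [551.0, -123.0], [565.0, -293.0]]
new s ((277.85986328125, 310.39935302734375), (32.65614318847656, 75.63501739501953), 76.86598205566406) center@10 [518.6 -68.6] [np.float64(102.0), np.float64(185.0), np.float64(106.0), np.float64(172.0)] [[468.0, -156.0], [466.0, 28.0], [571.0, 13.0], [569.0, -159.0]]
old [ 507.2 -212.1] [107.4 173. ] 5.62142276763916
new [518.8 -71.6] [172.8 107. ] 89.61508178710938
top0.pkl 60 130 311 [521.4  92.5 369.8]
top0.pkl 130 200 262 [524.7 164.2 323.1]
top0.pkl 200 270 231 [528.4 234.2 276.5]
top0.pkl -20 45 729 [517.1  18.9 496.9]
t1.pkl 60 130 310 [521.4  92.5 369.7]
t1.pkl 130 200 265 [524.8 164.4 323.2]
t1.pkl 200 270 230 [528.2 234.  277.6]
t1.pkl -20 45 728 [517.   19.  496.5]
scene0.pkl 60 130 309 [534.3  93.4 368. ]
scene0.pkl 130 200 263 [537.2 164.8 322. ]
scene0.pkl 200 270 232 [540.6 233.6 276.3]
scene0.pkl -20 45 723 [549.7  14.4 485.4]
s1.pkl 60 130 308 [534.   93.4 368.3]
s1.pkl 130 200 265 [536.9 164.2 322. ]
s1.pkl 200 270 230 [540.6 234.1 276.4]
s1.pkl -20 45 717 [549.6  14.  485.5]
```

The tray's middle is about (521,−70) against the predicted head middle (513.5,−67), so it is roughly 8 mm off and inside the 30 mm limit. Next is the lamp arm.

```bash
python3 -c "
from go import *
plan([(400,-375,300,None),(340,-300,330,None),(340,165,400,None),(526,167,400,None),(526,167,320,None)])"
```

```text
t 11.65 pos [ 511.9 -370.6   92.4] F [ 0.2  0.  -0.8] grip 1.0 ydeg -0.1 z [ 0.001 -0.    -1.   ]
turn 0 shift [  -4.7 -111.7 -207.7] len 236.0  /n=7: [ -0.7 -16.  -29.7]
turn 0 shift [ 74.9 -60.1 -30.1] len 101.0  /n=3: [ 25. -20. -10.]
turn 0 shift [465.   -0.9 -70.2] len 470.0  /n=14: [33.2 -0.1 -5. ]
turn 0 shift [  2.4 186.    0.2] len 186.0  /n=6: [ 0.4 31.   0. ]
turn 0 shift [ 0.  -0.1 80. ] len 80.0  /n=3: [ 0.  -0.  26.7]
```

Emit:
{"op": "carry_out", "data": {"plan": [[0,[0,-16,-30],[0,0,0]],[0,[0,-16,-30],[0,0,0]],[0,[0,-16,-30],[0,0,0]],[0,[0,-16,-30],[0,0,0]],[0,[0,-16,-30],[0,0,0]],[0,[0,-16,-30],[0,0,0]],[0,[0,-16,-30],[0,0,0]],[0,[25,-20,-10],[0,0,0]],[0,[25,-20,-10],[0,0,0]],[0,[25,-20,-10],[0,0,0]],[0,[33,0,-5],[0,0,0]],[0,[33,0,-5],[0,0,0]],[0,[33,0,-5],[0,0,0]],[0,[33,0,-5],[0,0,0]],[0,[33,0,-5],[0,0,0]],[0,[33,0,-5],[0,0,0]],[0,[33,0,-5],[0,0,0]],[0,[33,0,-5],[0,0,0]],[0,[33,0,-5],[0,0,0]],[0,[33,0,-5],[0,0,0]]]}}

```text
time_s: 13.32
eef_pos: [339.5, 37.2, 380.8]
ee_rot: [-0.001, 0.707, 0.707, -0.001]
force: [-0.1, -0.4, 0.6]
grip_width: 0.002
```

Emit:
{"op": "carry_out", "data": {"plan": [[0,[33,0,-5],[0,0,0]],[0,[33,0,-5],[0,0,0]],[0,[33,0,-5],[0,0,0]],[0,[33,0,-5],[0,0,0]],[0,[0,0,0],[0,0,0]],[0,[0,0,0],[0,0,0]]]}}

```text
time_s: 13.82
eef_pos: [339.8, 168.5, 400.5]
ee_rot: [-0.001, 0.706, 0.708, -0.001]
force: [-0.5, -0.9, -0.8]
grip_width: 0.002
```

```bash
python3 -c "
from go import *
import cv2
plan([(526,167,400,None),(526,167,320,None)])
cv2.imwrite('pics/f1.png',ctrl.capture('scene')['color'])"
```

```text
t 13.82 pos [339.8 168.5 400.5] F [-0.5 -0.9 -0.8] grip 0.0 ydeg 0.2 z [-0.003 -0.    -1.   ]
turn 0 shift [ -2.2 186.2  -0. ] len 186.0  /n=6: [-0.4 31.  -0. ]
turn 0 shift [ 0.   0.2 80. ] len 80.0  /n=3: [ 0.   0.1 26.7]
```

View pics/f1.png

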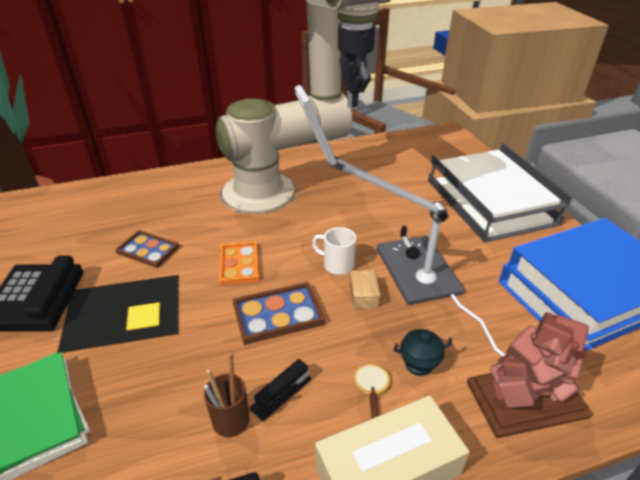

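The gripper is shut and behind the lamp arm at scene (355,70), and nothing has been disturbed. Now I'll move over the bar.

Emit:
{"op": "carry_out", "data": {"plan": [[0,[0,31,0],[0,0,0]],[0,[0,31,0],[0,0,0]],[0,[0,31,0],[0,0,0]],[0,[0,31,0],[0,0,0]],[0,[0,31,0],[0,0,0]],[0,[0,31,0],[0,0,0]],[0,[0,0,0],[0,0,0]],[0,[0,0,25],[0,0,0]],[0,[0,0,25],[0,0,0]],[0,[0,0,15],[0,0,0]],[0,[0,0,0],[0,0,0]],[0,[0,0,0],[0,0,0]]]}}

```text
time_s: 14.87
eef_pos: [526.3, 165.8, 336.8]
ee_rot: [-0.0, 0.708, 0.706, -0.001]
force: [-0.0, 0.1, 0.1]
grip_width: -0.003
```

```bash
python3 - <<'E'
from go import *
import cv2,numpy as np
plan([(526,167,230,None)])
c=ctrl.capture('scene')['color'];t=ctrl.capture('top')['color']
cv2.imwrite('pics/f2.png',np.hstack([cv2.resize(c[60:260,280:480],(400,400)),cv2.resize(t[150:300,190:340],(400,400))]))
E
```

```text
t 14.87 pos [526.3 165.8 336.8] F [-0.   0.1  0.1] grip -0.0 ydeg -0.1 z [-0.001 -0.    -1.   ]
turn 0 shift [ 1.200e+00 -1.000e-01  1.068e+02] len 107.0  /n=4: [ 0.3 -0.  26.7]
```

View pics/f2.png

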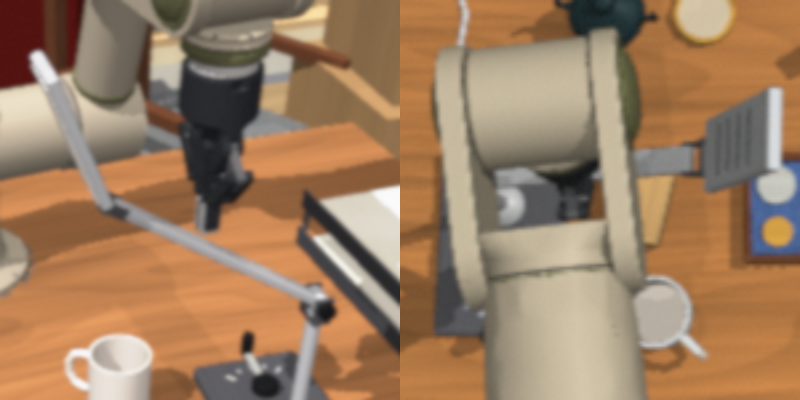

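The fingertip is just above the bar at crop (207,225), so I'll press down.

Emit:
{"op": "carry_out", "data": {"plan": [[0,[0,0,10],[0,0,0]],[0,[0,0,6],[0,0,0]],[0,[0,0,6],[0,0,0]],[0,[0,0,6],[0,0,0]],[0,[0,0,6],[0,0,0]],[0,[0,0,6],[0,0,0]],[0,[0,0,6],[0,0,0]],[0,[0,0,6],[0,0,0]],[0,[0,0,6],[0,0,0]]]}}

```text
time_s: 15.72
eef_pos: [527.0, 166.3, 279.8]
ee_rot: [0.001, 0.708, 0.707, 0.001]
force: [0.1, -3.1, 8.2]
grip_width: 0.002
```

```bash
python3 - <<'E'
from go import *
import cv2,numpy as np
plan([(526,167,231,None)])
c=ctrl.capture('scene')['color'];t=ctrl.capture('top')['color']
cv2.imwrite('pics/f3.png',np.hstack([cv2.resize(c[60:260,280:480],(400,400)),cv2.resize(t[150:300,190:340],(400,400))]))
E
```

```text
t 15.72 pos [527.  166.3 279.8] F [ 0.1 -3.1  8.2] grip 0.0 ydeg -0.1 z [ 0.003 -0.001 -1.   ]
turn 0 shift [ 0.7 -1.2 48.8] len 49.0  /n=2: [ 0.4 -0.6 24.4]
```

View pics/f3.png

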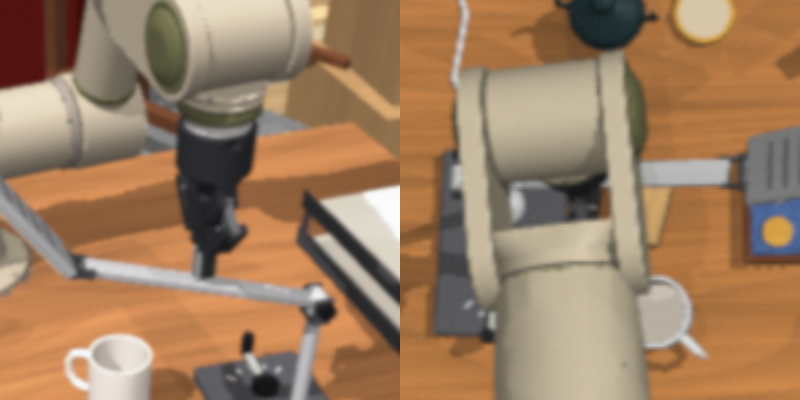

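Emit:
{"op": "carry_out", "data": {"plan": [[0,[0,0,6],[0,0,0]],[0,[0,0,6],[0,0,0]],[0,[0,0,6],[0,0,0]],[0,[0,0,6],[0,0,0]],[0,[0,0,6],[0,0,0]],[0,[0,0,6],[0,0,0]],[0,[0,0,5],[0,0,0]],[0,[0,0,4],[0,0,0]],[0,[0,0,0],[0,0,0]],[0,[0,0,0],[0,0,0]],[0,[0,0,0],[0,0,0]]]}}

```text
time_s: 16.73
eef_pos: [526.4, 166.9, 233.7]
ee_rot: [-0.0, 0.707, 0.707, -0.0]
force: [0.7, -0.3, 0.8]
grip_width: 0.001
```

```bash
cat > arm.py <<'E'
from h import *
def prof(c,off,ys,zlo=185,zhi=420):
    W=cloud(c)
    for a,b in ys:
        m=(abs(W[...,0]-(518+off))<32)&(W[...,2]>zlo)&(W[...,2]<zhi)&(W[...,1]>a)&(W[...,1]<b)
        q=W[m]
        if len(q)>3: print((a,b),len(q),np.median(q,0).round(1))
E
python3 - <<'E'
from go import *
from arm import *
plan([(526,167,231,None)])
c=ctrl.capture('scene');t=ctrl.capture('top')
prof(t,0,[(20,60),(60,100)]);print();prof(c,0,[(20,60),(60,100),(200,240),(240,270)])
cv2.imwrite('pics/f4.png',np.hstack([cv2.resize(c["color"][60:260,280:480],(400,400)),cv2.resize(t["color"][150:300,190:340],(400,400))]))
E
```

```text
t 16.73 pos [526.4 166.9 233.7] F [ 0.7 -0.3  0.8] grip 0.0 ydeg -0.1 z [-0.  0. -1.]
turn 0 shift [ 0.1 -0.4  2.7] len 3.0  /n=1: [ 0.1 -0.4  2.7]
(20, 60) 136 [519.   40.  235.9]
(60, 100) 140 [520.1  80.  235. ]

(20, 60) 203 [525.6  37.9 237.1]
(60, 100) 182 [529.   79.9 236.2]
(200, 240) 167 [536.6 219.7 232.5]
(240, 270) 123 [537.8 255.2 231.8]
```

View pics/f4.png

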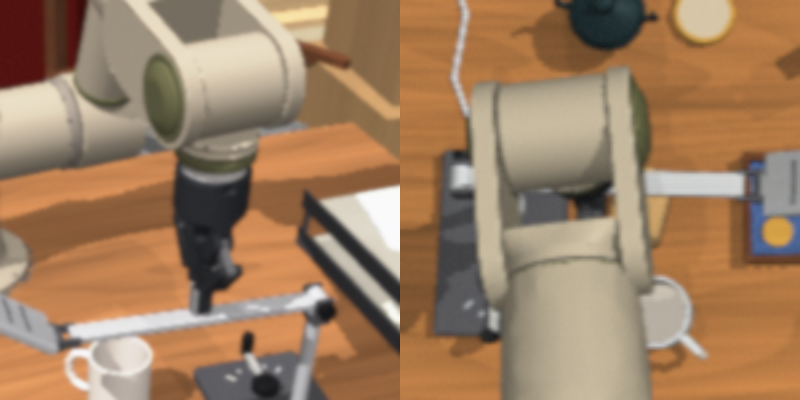

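Emit:
{"op": "carry_out", "data": {"plan": [[0,[0,0,2],[0,0,0]],[0,[0,0,1],[0,0,0]],[0,[0,0,0],[0,0,0]],[0,[0,0,0],[0,0,0]],[0,[0,0,-20],[0,0,0]],[0,[0,0,-35],[0,0,0]],[0,[0,0,-35],[0,0,0]],[0,[0,0,-35],[0,0,0]],[0,[0,0,-30],[0,0,0]],[0,[0,-30,0],[0,0,0]],[0,[0,-35,0],[0,0,0]],[0,[0,-35,0],[0,0,0]],[0,[0,-35,0],[0,0,0]],[0,[0,0,0],[0,0,0]],[0,[0,0,0],[0,0,0]]]}}

```text
time_s: 18.08
eef_pos: [390.5, 167.3, 386.4]
ee_rot: [0.0, 0.707, 0.707, 0.001]
force: [0.5, 0.2, -0.3]
grip_width: -0.002
```

```bash
python3 - <<'E'
from go import *
from arm import *
plan([(390,-107,390,None),(511,-107,390,None)])
c=ctrl.capture('scene');t=ctrl.capture('top')
ys=[(60,100),(100,140),(140,180),(180,220),(220,250)]
prof(t,0,ys);print();prof(c,0,ys);print("head")
ys=[(-130,-110),(-110,-90),(-90,-70),(-70,-50),(-50,-30),(-30,-10),(10,50)]
prof(t,-5,ys);print();prof(c,-5,ys)
cv2.imwrite('pics/f5.png',np.hstack([cv2.resize(c["color"][130:330,240:440],(400,400)),cv2.resize(t["color"][150:300,220:370],(400,400))]))
E
```

```text
t 18.08 pos [390.5 167.3 386.4] F [ 0.5  0.2 -0.3] grip -0.0 ydeg -0.0 z [ 0.001  0.001 -1.   ]
turn 0 shift [-274.3   -0.5   -3.7] len 274.0  /n=8: [-34.3  -0.1  -0.5]
turn 0 shift [  0.  121.    0.2] len 121.0  /n=4: [ 0.  30.2  0. ]
(60, 100) 134 [520.4  80.1 231.4]
(100, 140) 142 [523.3 119.7 231. ]
(140, 180) 135 [525.  160.  230.4]
(180, 220) 142 [526.  200.9 230.1]
(220, 250) 99 [529.2 234.7 230.1]

(60, 100) 182 [529.1  79.7 232.6]
(100, 140) 174 [532.3 119.6 232.2]
(140, 180) 176 [532.8 159.4 231.9]
(180, 220) 168 [535.2 200.1 231.3]
(220, 250) 128 [537.8 234.7 231.4]
head
(-130, -110) 50 [ 511.3 -112.9  315.2]
(-110, -90) 221 [512.3 -99.8 311.8]
(-90, -70) 213 [512.1 -80.5 297.3]
(-70, -50) 205 [514.2 -59.9 283. ]
(-50, -30) 195 [513.  -40.1 268.8]
(-30, -10) 181 [514.5 -20.  254. ]
(10, 50) 135 [519.   29.6 232. ]

(-130, -110) 85 [ 524.4 -113.6  317.1]
(-110, -90) 201 [ 521.9 -100.2  312.7]
(-90, -70) 168 [517.8 -80.6 299.3]
(-70, -50) 148 [518.4 -60.3 285.1]
(-50, -30) 143 [518.4 -40.4 270.2]
(-30, -10) 131 [518.5 -20.4 255.9]
(10, 50) 203 [525.9  28.5 232.8]
```

View pics/f5.png

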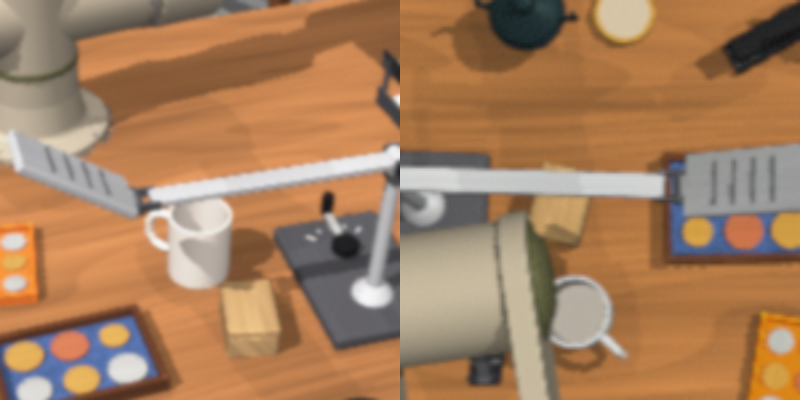

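The arm is level (slope about 0.008), and the head sits at about 0.62 rad with its outer end at y≈−114. Next I'll move above the outer part of the head and press down.

Emit:
{"op": "carry_out", "data": {"plan": [[0,[-33,0,0],[0,0,0]],[0,[-33,0,0],[0,0,0]],[0,[-33,0,0],[0,0,0]],[0,[-33,0,0],[0,0,0]],[0,[-33,0,0],[0,0,0]],[0,[-33,0,0],[0,0,0]],[0,[-33,0,0],[0,0,0]],[0,[-33,0,0],[0,0,0]],[0,[0,30,0],[0,0,0]],[0,[0,30,0],[0,0,0]],[0,[0,30,0],[0,0,0]],[0,[0,31,0],[0,0,0]],[0,[0,0,25],[0,0,0]],[0,[0,0,25],[0,0,0]],[0,[0,0,12],[0,0,0]],[0,[0,0,0],[0,0,0]],[0,[0,0,0],[0,0,0]]]}}

```text
time_s: 19.6
eef_pos: [512.8, -97.6, 323.4]
ee_rot: [-0.001, 0.708, 0.707, -0.0]
force: [0.3, -0.3, 0.6]
grip_width: 0.0
```

```bash
python3 -c "
from go import *
plan([(512,-96,232,None)])"
```

```text
t 19.6 pos [512.8 -97.6 323.4] F [ 0.3 -0.3  0.6] grip 0.0 ydeg -0.1 z [-0.001  0.001 -1.   ]
turn 0 shift [ 1.5 -0.6 91.4] len 91.0  /n=3: [ 0.5 -0.2 30.5]
```

Pressing down most of the way, then checking.

Emit:
{"op": "carry_out", "data": {"plan": [[0,[0,0,7],[0,0,0]],[0,[0,0,7],[0,0,0]],[0,[0,0,7],[0,0,0]],[0,[0,0,7],[0,0,0]],[0,[0,0,7],[0,0,0]],[0,[0,0,7],[0,0,0]],[0,[0,0,7],[0,0,0]],[0,[0,0,7],[0,0,0]],[0,[0,0,7],[0,0,0]],[0,[0,0,7],[0,0,0]],[0,[0,0,7],[0,0,0]],[0,[0,0,6],[0,0,0]],[0,[0,0,3],[0,0,0]],[0,[0,0,0],[0,0,0]],[0,[0,0,0],[0,0,0]],[0,[0,0,0],[0,0,0]]]}}

```text
time_s: 20.93
eef_pos: [512.4, -97.1, 238.1]
ee_rot: [0.0, 0.707, 0.707, 0.0]
force: [-0.9, -0.0, -0.3]
grip_width: -0.002
```

```bash
python3 - <<'E'
from go import *
from arm import *
plan([(512,-96,232,None)])
c=ctrl.capture('scene');t=ctrl.capture('top')
prof(c,0,[(20,60),(60,100),(140,180),(220,250)]);print()
prof(c,-5,[(-150,-130),(-60,-40),(-40,-20),(-20,0)])
cv2.imwrite('pics/f6.png',np.hstack([cv2.resize(c["color"][130:330,220:420],(400,400)),cv2.resize(t["color"][150:300,260:410],(400,400))]))
E
```

```text
t 20.93 pos [512.4 -97.1 238.1] F [-0.9 -0.  -0.3] grip -0.0 ydeg -0.1 z [ 0.  0. -1.]
turn 0 shift [ 1.1 -0.4  6.1] len 6.0  /n=1: [ 1.1 -0.4  6.1]
(20, 60) 202 [525.5  38.2 232.8]
(60, 100) 181 [528.6  80.2 232.6]
(140, 180) 173 [533.2 160.4 231.9]
(220, 250) 126 [536.9 234.8 231.5]

(-150, -130) 237 [ 521.4 -133.8  239.1]
(-60, -40) 169 [517.3 -50.3 236.4]
(-40, -20) 165 [517.8 -29.7 236. ]
(-20, 0) 156 [517.1 -10.3 235.2]
```

View pics/f6.png

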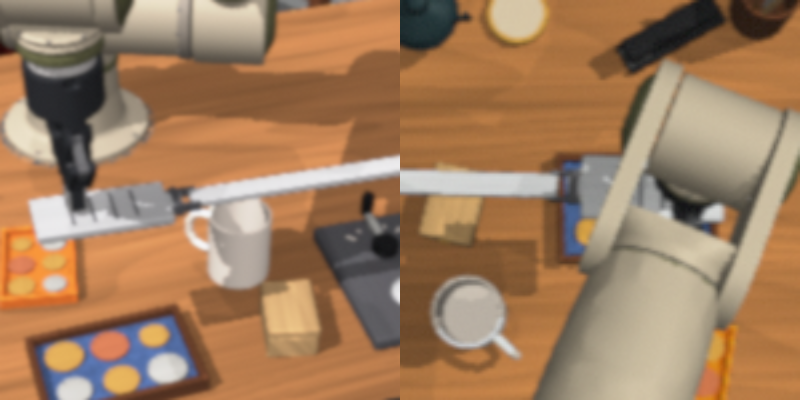

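Emit:
{"op": "carry_out", "data": {"plan": [[0,[0,0,2],[0,0,0]],[0,[0,0,1],[0,0,0]],[0,[0,0,0],[0,0,0]],[0,[0,0,0],[0,0,0]],[0,[0,0,-20],[0,0,0]],[0,[0,0,-35],[0,0,0]],[0,[0,0,-35],[0,0,0]],[0,[0,0,-35],[0,0,0]],[0,[0,0,-35],[0,0,0]],[0,[0,-35,0],[0,0,0]],[0,[0,-35,0],[0,0,0]],[0,[-10,-35,0],[0,0,0]],[0,[-30,-35,0],[0,0,0]],[0,[-35,0,0],[0,0,0]],[0,[-35,0,0],[0,0,0]],[0,[-35,0,0],[0,0,0]],[0,[-35,0,0],[0,0,0]],[0,[-35,0,0],[0,0,0]],[0,[0,0,0],[0,0,0]],[0,[0,0,0],[0,0,0]]]}}

```text
time_s: 22.7
eef_pos: [375.1, -310.3, 394.1]
ee_rot: [-0.001, 0.708, 0.706, 0.0]
force: [-0.4, -0.1, 0.3]
grip_width: 0.002
```

```bash
python3 - <<'E'
from go import *
from arm import *
from tray import tray
plan([])
c=ctrl.capture('scene');t=ctrl.capture('top')
for k in (t,c):
    prof(k,0,[(20,60),(60,100),(140,180),(220,250)]);print()
    prof(k,-5,[(-150,-130),(-130,-110),(-110,-90),(-90,-70),(-70,-50),(-50,-30),(-30,-10)]);print("--")
# head extents from top
for k in (t,c):
    W=cloud(k); m=(abs(W[...,0]-513)<60)&(W[...,2]>195)&(W[...,2]<260)&(W[...,1]<-4)&(W[...,1]>-200)
    r=cv2.minAreaRect(W[m][:,:2].astype(np.float32)); print("head",np.round(r[0],1),np.round(r[1],1),r[2])
o=tray(c,"tray",225,275,330,350)
W=cloud(c); H,S,V=cv2.split(cv2.cvtColor(c["color"],cv2.COLOR_BGR2HSV))
m=((H>100)&(H<130)&(S>60)&(W[...,2]<35)&(abs(W[...,0]-515)<90)&(abs(W[...,1]+68)<120))
r=cv2.minAreaRect(W[m][:,:2].astype(np.float32)); print("tray cloud",np.round(r[0],1),np.round(r[1],1),r[2])
# bystander drift by image difference
for n,k,k0 in(("scene",c,load("scene0.pkl")),("top",t,load("top0.pkl"))):
    d=np.abs(k["color"].astype(int)-k0["color"]).max(2)
    if n=="scene":
        for nm,x,y,w,h in(("mug",310,225,50,50),("box",348,268,34,40),("loupe",350,360,45,55),("censer",392,325,62,52),("stapler",250,358,64,62),("pot",203,350,46,86)): print(nm,(d[y:y+h,x:x+w]>40).mean().round(3))
cv2.imwrite('pics/g1.png',c["color"]);cv2.imwrite('pics/g2.png',t["color"])
E
```

```text
t 22.7 pos [ 375.1 -310.3  394.1] F [-0.4 -0.1  0.3] grip 0.0 ydeg -0.2 z [-0.001  0.002 -1.   ]
(20, 60) 137 [519.5  40.  231.2]
(60, 100) 135 [520.4  80.  231.5]
(140, 180) 135 [524.9 160.1 230.4]
(220, 250) 100 [529.1 234.7 229.9]

(-150, -130) 97 [ 513.  -136.   233.2]
(-130, -110) 178 [ 511.7 -119.9  233.5]
(-110, -90) 180 [ 513.5 -100.1  233.8]
(-90, -70) 178 [511.2 -79.9 233.4]
(-70, -50) 182 [514.2 -60.1 233.4]
(-50, -30) 175 [512.2 -39.8 233.3]
(-30, -10) 175 [515.4 -20.6 233.3]
--
(20, 60) 202 [525.8  38.5 232.8]
(60, 100) 179 [529.5  80.4 232.7]
(140, 180) 173 [532.9 159.6 231.9]
(220, 250) 123 [536.8 234.6 231.2]

(-150, -130) 149 [ 518.7 -136.8  235.9]
(-130, -110) 210 [ 518.5 -120.1  235.9]
(-110, -90) 194 [ 517.1 -100.1  236. ]
(-90, -70) 184 [517.3 -80.  235.4]
(-70, -50) 176 [516.4 -60.3 235.4]
(-50, -30) 176 [518.4 -40.1 235.4]
(-30, -10) 161 [517.4 -19.8 235. ]
--
head [513.7 -72.7] [137.1  64.3] 87.10133361816406
head [515.4 -72.6] [140.6  69. ] 86.84671783447266
tray ((277.806884765625, 310.18878173828125), (32.98276138305664, 75.50828552246094), 76.60750579833984) center@10 [517.8 -68.6] [np.float64(103.0), np.float64(185.0), np.float64(108.0), np.float64(172.0)] [[467.0, -156.0], [464.0, 28.0], [571.0, 13.0], [570.0, -159.0]]
tray cloud [520.  -71.9] [172.6 106.2] 89.89639282226562
mug 0.243
box 0.143
loupe 0.0
censer 0.0
stapler 0.0
pot 0.004
```

View pics/g1.png

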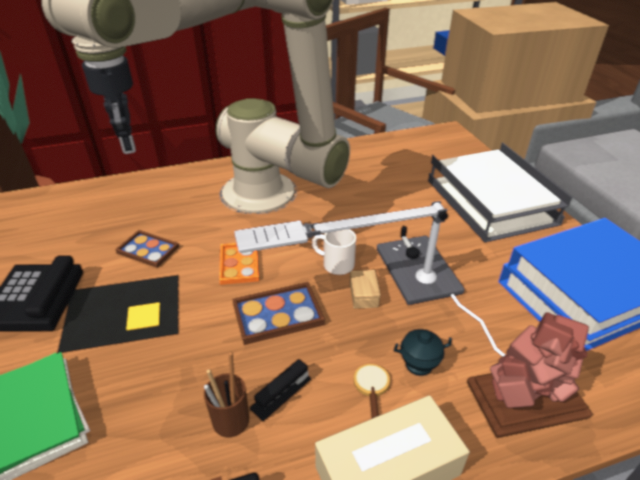

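View pics/g2.png

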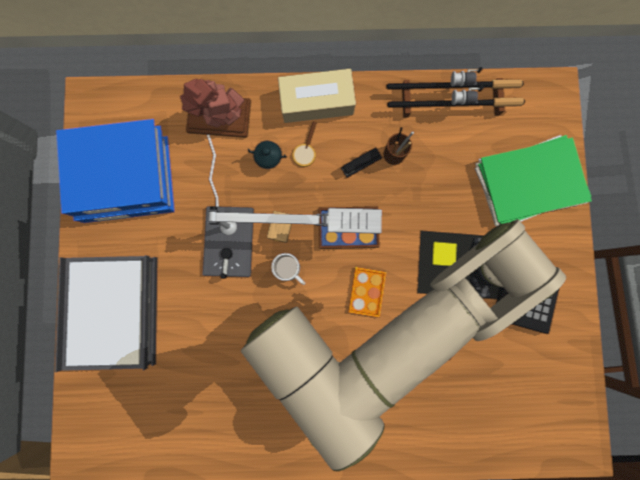

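Both views show the head level above the tray: the head's middle is at about (514,−68) and the tray's at about (520,−70). The lever is at the middle mark. The mug and box differences come from the arm and its shadow now crossing them, since their outlines haven't moved. Handing in.

```bash
python3 -c "
from rig import ctrl
print(ctrl.finish_job()); print(ctrl.sense()['time_s'])"
```

```text
the job is handed in; nothing more can be done
None
the job is handed in; nothing more can be done
```

I finished the job and handed it in at about 23 s. By my last camera checks everything was within the limits, but the rig gives no verdict.

I gripped the dimmer knob and swung it to the middle mark, then pushed the large dark tray along the desk with both open fingers. After that I pressed the lamp arm down to level and tipped the head down to level.

| Check | Measured | Limit |
|---|---|---|
| Lamp arm | about 0.01 rad from level | 0.09 rad |
| Lamp head | under 0.01 rad from level | 0.12 rad |
| Dimmer | lever over the middle mark; knob within about 1 pixel of where half brightness puts it | 0.14 rad |
| Tray to head, sideways | about 7–10 mm | 30 mm |

- **Tray height and tilt:** I didn't measure these separately; the tray looked flat on the desk in both views.
- **Disagreement:** the two cameras differ by up to about 6 mm on the tray's x position, so the tray-to-head distance is uncertain by about that much.
- **Other things on the desk:** the loupe, censer, stapler and pen pot showed almost no change in the image. My image-difference check did flag the mug and seal box. The lamp arm and its shadow now cross them, and their outlines look unmoved, so I took this as a false alarm.
- **Dimmer force:** while I held the knob, about 29 N built up at the wrist, against its 120 N limit. I eased it off before letting go.

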